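# Stack the tipped-over sample beaker

### The job

Tidy the sample beakers: somebody left a spatula standing in the top beaker of the little stack, so first take it out and lay it flat inside the steel tray. Then pick up the beaker that has fallen over and nest it upright on the stack, letting it down gently until it sits fully down on the one below. Do not drop or fling the spatula or the beakers, keep the stack standing where it is, and leave everything else on the bench alone.

Things in the scene. Friction and masses are not known exactly. Their poses are not given: they have to be found in the camera images.
- stack_lower: Bottom beaker of the stack, upright on the bench, white plastic, as all three: 85 mm tall; tapered body, outside 44 mm across at the foot, 58 mm at 53 mm up; above that a straight wider collar, outside 67 to 68.5 mm across, up to the rim. Mouth 62 mm inside, wall 2.4 mm, floor 3 mm, about 60 g. Origin: centre of the foot's underside; z up through the mouth.
- stack_upper: Second, like beaker, nested in stack_lower; the spatula stands in it. A nested beaker goes 53 mm in, until its shoulder (the collar's underside) sits on the rim below: it then sits 32 mm higher, with about 1.5 mm play all round and only its collar showing. So this foot is 32 mm and this rim 117 mm above the bench. Origin: centre of the foot's underside; z up.
- fallen_beaker: Third, like beaker, empty, lying on the bench on its foot and shoulder: its axis rises 12 degrees to the mouth, 22 mm above the bench at the foot, 36 mm at the collar, and must turn 78 degrees to stand. The mouth points towards the robot, within 50 degrees of -x. Hold it across the collar (53 to 85 mm from the foot). Origin: centre of the foot's underside; z from foot to mouth.
- spatula: Sample spatula, 175 mm long, about 50 g, standing blade down in the top beaker, leaning 24 degrees any way (towards its +x side), its handle end about 80 mm above the rim. Steel handle 115 mm long, 14 wide (y, level), 10 thick (x); grey blade 60 long, 30 wide, 6 thick. Origin mid-length on the centreline; z to the handle's end (handle -27.5 to +87.5 mm, blade -87.5 to -27.5 mm).
- tray: Open steel instrument tray fixed to the bench, 230 mm (x) by 130 mm (y) outside, walls 22 mm high and 3 mm thick, floor 3 mm thick. Origin: centre of the underside; x along its length.
- jar: Bystander, leave alone: amber glass jar, 60 mm diameter, 78 mm tall, at the back. Origin under its centre.
- carton: Bystander, leave alone: small open cardboard box 90 by 130 mm, 70 mm tall (flap to 110 mm), at the back. Origin under its centre.
- reagent_bottle: Bystander, leave alone: white bottle, 86 mm diameter, 200 mm tall, on the left. Origin under its centre.
- mortar: Bystander, leave alone: white ceramic mortar bowl, 100 mm diameter, 55 mm tall, on the right. Origin under its centre.
- dish: Bystander, leave alone: low glass dish, 60 mm diameter, 20 mm tall, near the robot. Origin under its centre.
- stopper: Bystander, leave alone: black rubber stopper, 42 mm diameter, 32 mm tall, near the robot. Origin under its centre.
- tube_rack: Bystander, leave alone: blue test-tube rack with tubes, 60 by 150 mm, 92 mm tall, on the right near the robot. Origin under its centre.
Mind the look-alikes: they are no part of the job. Leave any red or turquoise look-alike of the stack_upper alone.

How it is judged:
By the outcome, as a careful person would: the job done as asked, in the order asked, and still so for the second after the job is handed in, with the robot touching nothing.
It also fails if it takes over 58 s, if anything falls off the work surface, if the arm or the gripper's body presses on something with over 40 N, if the wrist force passes 120 N, or if a joint passes its speed limit or range.

### The arm

A 6-joint arm with a two-finger parallel gripper is mounted at the origin on the work surface. World frame = base frame: x ahead of the robot, y to its left, z up, the work surface at z = 0. Lengths are in m, angles in degrees, forces in N, time in s.
With the tool pointing down it reaches from about 0.325 to 0.85 m from the base axis. Payload 15.5 kg.
Tool frame: the origin (TCP) lies where the fingers leave the gripper's body, on its centre line; the fingertips stand 78 mm ahead of it and the grasp point (between the pads) lies 60 mm ahead of it; z points along the fingers, y is the line along which they close (so a half turn about z gives the same grasp; the last joint's range is limited). The gripper opens to 91 mm and grips with 3 to 60 N. Pads are 32 mm wide; open, the fingers measure 118 mm over their backs; the gripper's body (76 mm by 178 mm) begins 60 mm behind the grasp point.
Start: joints at [70.273, 28.281, 77.091, -0, 74.628, -5.472], TCP at [0.154, 0.606, 0.292] pointing down, gripper open.
Joint ranges: [-166.48, 166.48], [-47.26, 123.95], [12.59, 153.08], [-70.14, 250.14], [6.76, 159.57], [-176.63, 176.63]. Speed limits (degrees/s): [108.29, 108.29, 147.25, 172.46, 172.46, 172.46].

### API

Orientations are given as [roll, pitch, yaw] about the fixed x, y, z axes, in that order (R = Rz(yaw) Ry(pitch) Rx(roll)).
In Python, from cell import env gives the robot as it stands.
- The arm moves only by the tool send_rows, never from a script. Its argument "deltas" is a list of rows, each a list of 3 entries, a list of its own where there are three numbers: the shift along the tool's x, y, z in mm, then the turn, a rotation vector about the tool's x, y, z in rad, then the finger opening in mm, from 0 to 91.2. In form: [[[x, y, z], [wx, wy, wz], hand], ...]. A call has 1 to 10 rows; each row is the pose to reach, as a shift and turn from the pose commanded when the call began, along the tool's axes at that moment; what a row does not reach only later rows make up. A row lasts 1/8 s, in which the tool goes at most 62.5 mm and 10.7 degrees, less where a joint would pass 70% of its speed; a pose out of reach is approached as far as the arm can. A call with a gripper value outside its range is refused whole. The fingers move at their own pace and stop on an object; "force" is the grip in N (left out, the last holds). Time passes only in rows, so rows that repeat a pose let the fingers close. It gives the time, the measured TCP pose, the force, the opening and the grip force at its end, in the units of the state.
- env.sense(): the state, without advancing time (a new reading comes with each control period).
- env.capture(name): name is "scene" or "top"; returns the picture (480x640x3 uint8, red, green, blue); there is no depth.
- env.calibration(name): a dict with "K" (3x3 intrinsics, pixels), "D" ([k1, k2, p1, p2, k3] as OpenCV has them; the pictures are not rectified), "rvec" (rotation vector, rad) and "tvec" (3), from world to camera coordinates, as OpenCV has them. Camera axes: x right, y down, z forward; pixel columns grow to the right and rows downward; lengths in m; the calibration is good to about 2 mm. A picture is of the moment at which its call begins. calibration takes no time and is no camera call.
- env.finish_job(): hands the job in; it is judged then, once.
Trained networks look in the newest picture that a camera, given by its name, has taken for a name from the list of things; names that differ only in an ending like _2 or _b are one class to them, and where a whole thing is asked for, a point or a joint stands for the part that bears it (a point fixed in the world has none). Each returns a list of dicts, best first, with "score" (0 to 1); they miss things now and then, are a little off and sometimes report something else, mostly with a low value. They report only what shows in the picture. A call takes as long as a camera call. They do not tell look-alikes from the thing itself.
- env.recognise(camera, thing): "box" ([centre column, centre row, width, height] in pixels, round what is visible of it).
- env.cut_out(camera, thing): "pixels" (480x640 bool, what is visible of it) and "box" ([centre column, centre row, width, height] in pixels, round what is visible of it).
The state is a dict: "time_s": time; "qpos": joint angles; "joint_vel": joint speeds; "joint_efforts": joint torques, N m; "tool_pos": TCP position; "tool_rot": TCP orientation; "ft_force": force on the tool from outside, world axes, zero at the start; "ft_torque": the same for the moment, N m; "grip_width": finger opening in m; "gripper_force": force on a finger pad.
Only numpy, scipy, OpenCV 4.12 (cv2) and the standard library are available. Lean on these libraries where they do the work, as an engineer would, in place of code of your own. Each camera call takes 0.05 s, during which the arm holds its last target. There are 200 camera calls.

## Working session

There is one attempt and no reset: what is moved stays moved. The work goes in short steps, Python scripts to look and compute and a tool call to move; the robot and the scene stay as the last step left them, time stands still between calls to the robot, and variables do not carry over. Pictures are saved under pics/ and viewed, at most 10 in all, crops included, and the job is handed in when it is done.

Besides the shell and the picture viewer there is one more tool, called after ">>>" by a JSON object that holds its "fn" and its "kwargs". send_rows: Moves the arm, as the interface text tells. Its arguments: {"type":"object","properties":{"deltas":{"type":"array","items":{"type":"array"}},"force":{"type":"number"}},"required":["deltas"]}

```bash
mkdir -p pics; ls
python3 - <<'E'
from cell import env
import cv2,numpy as np
for c in("scene","top"):
    im=env.capture(c); cv2.imwrite(f"pics/{c}0.png",im[:,:,::-1])
    k=env.calibration(c); R=cv2.Rodrigues(np.array(k["rvec"],float))[0]
    print(c,np.round(-R.T@np.array(k["tvec"]).ravel(),3),np.round(R[2],3),np.round(k["K"],0).tolist())
    for t in("stack_upper","fallen_beaker","spatula","tray","stack_lower"):
        print(t,[(np.round(d["box"]).tolist(),round(d["score"],2)) for d in env.recognise(c,t)])
print(env.sense())
E
```

```text
pics
scene [ 1.428 -0.749  1.131] [-0.563  0.486 -0.668] [[531.0, 0.0, 321.0], [0.0, 531.0, 242.0], [0.0, 0.0, 1.0]]
stack_upper [([266.0, 290.0, 26.0, 35.0], 0.96), ([222.0, 280.0, 26.0, 24.0], 0.89), ([196.0, 273.0, 25.0, 36.0], 0.61)]
fallen_beaker [([323.0, 259.0, 86.0, 60.0], 0.69), ([362.0, 205.0, 26.0, 27.0], 0.68)]
spatula []
tray [([322.0, 260.0, 86.0, 61.0], 0.68)]
stack_lower [([223.0, 296.0, 24.0, 24.0], 0.68)]
top [ 0.287 -0.017  1.322] [ 0.193  0.026 -0.981] [[473.0, 0.0, 318.0], [0.0, 473.0, 237.0], [0.0, 0.0, 1.0]]
stack_upper [([390.0, 264.0, 28.0, 25.0], 0.96), ([447.0, 286.0, 27.0, 26.0], 0.9), ([433.0, 200.0, 28.0, 28.0], 0.78), ([400.0, 223.0, 28.0, 25.0], 0.66)]
fallen_beaker [([220.0, 276.0, 32.0, 36.0], 0.71)]
spatula [([428.0, 245.0, 17.0, 12.0], 0.49)]
tray [([314.0, 242.0, 58.0, 88.0], 0.79)]
stack_lower [([507.0, 242.0, 39.0, 36.0], 0.46), ([432.0, 250.0, 21.0, 15.0], 0.44)]
{'time_s': 0.6, 'qpos': array([ 7.02735866e+01,  2.82807895e+01,  7.70907692e+01,  8.07716184e-04,
        7.46297195e+01, -5.47117750e+00]), 'joint_vel': array([ 0.00118961, -0.08278167,  0.040775  , -0.01287586, -0.0830153 ,
       -0.02467196]), 'joint_efforts': array([-1.68262733e-03, -8.78334260e+01, -3.82131314e+01,  7.06931320e-02,
        4.43889562e-02, -4.84408622e-05]), 'tool_pos': array([0.15388786, 0.60575695, 0.29222355]), 'tool_rot': array([-1.79998802e+02, -8.97145714e-04,  1.65744550e+02]), 'ft_force': array([0.54862729, 0.32393079, 0.18160515]), 'ft_torque': array([ 0.01964894,  0.03236962, -0.02580615]), 'gripper_force': 0.0, 'grip_width': 0.09111811977762314}
```

View pics/scene0.png

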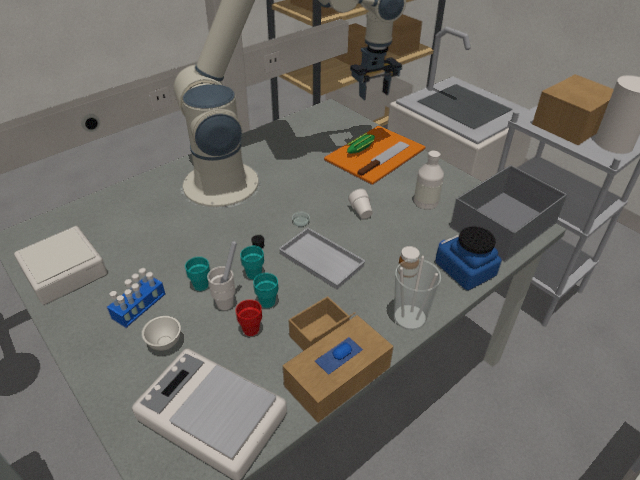

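View pics/top0.png

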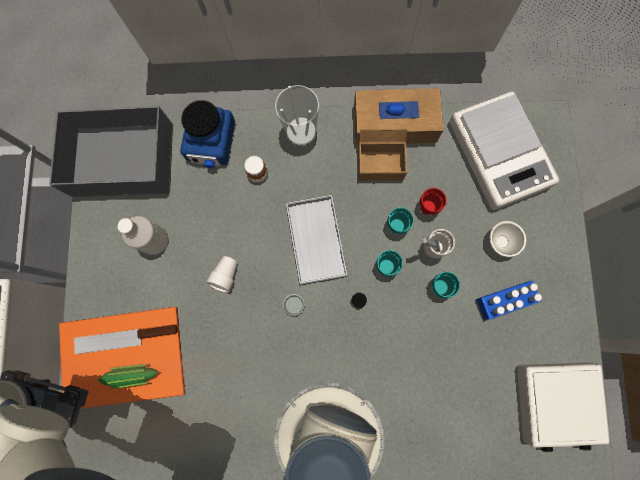

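The white stack is at top (437,243) / scene (223,290). Around it stand turquoise look-alikes at top (400,222), (389,264) and (446,286), and a red one at (433,201). Only the white stack, with the spatula in it, fits the description. The fallen beaker is at top (223,275) / scene (361,203). I'll confirm both in one enlarged crop.

```bash
cat > h.py <<'E'
from cell import env
import cv2,numpy as np
from scipy.spatial.transform import Rotation as Ro
def cal(c):
    k=env.calibration(c); return np.array(k["K"],float),np.array(k["D"],float),np.array(k["rvec"],float).reshape(3),np.array(k["tvec"],float).reshape(3)
def ray(c,p):
    K,D,r,t=cal(c); R=cv2.Rodrigues(r)[0]
    u=cv2.undistortPoints(np.array([[p]],float),K,D).ravel()
    return -R.T@t, R.T@np.array([u[0],u[1],1.])
def atz(c,p,z):
    o,d=ray(c,p); return o+d*(z-o[2])/d[2]
def tri(ps,pt):
    (o,d),(o2,e)=ray("scene",ps),ray("top",pt)
    s=np.linalg.lstsq(np.c_[d,-e],o2-o,rcond=None)[0]; a,b=o+s[0]*d,o2+s[1]*e
    return (a+b)/2,np.linalg.norm(a-b)
def proj(c,P):
    K,D,r,t=cal(c); return cv2.projectPoints(np.array(P,float).reshape(-1,3),r,t,K,D)[0].reshape(-1,2)
E
python3 - <<'E'
import cv2,numpy as np
s=cv2.imread("pics/scene0.png");t=cv2.imread("pics/top0.png")
def c(i,x,y,w=50,f=8): return cv2.resize(i[y:y+w*3//4,x:x+w],(400,300),interpolation=cv2.INTER_CUBIC)
a=c(s,185,237,100);b=c(t,405,222,60);d=c(s,335,180,56);e=c(t,193,250,60)
cv2.imwrite("pics/crops.png",np.vstack([np.hstack([a,b]),np.hstack([d,e])]))
E
```

```text
(no output)
```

View pics/crops.png

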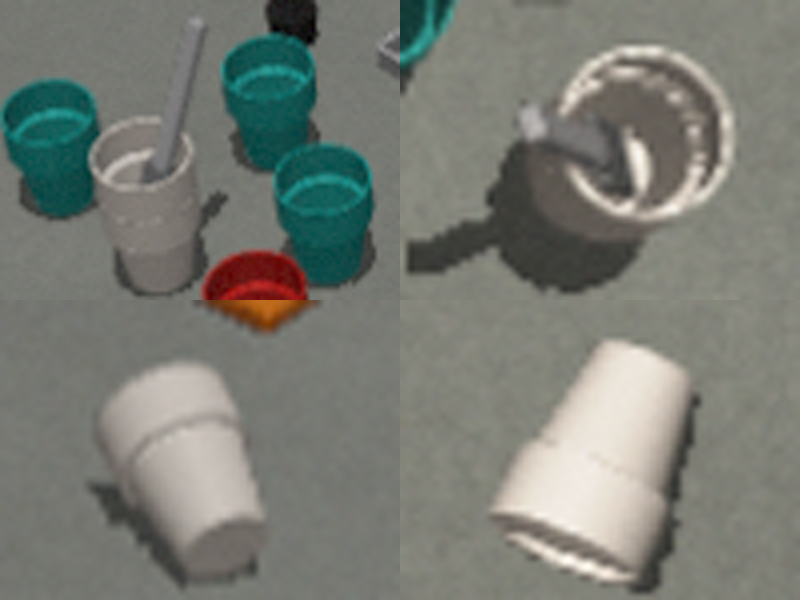

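```bash
cat >> h.py <<'E'
prof=[(0,.022),(.053,.029),(.053,.0335),(.085,.03425)]
def beaker(x,y,z,R):
    a=np.linspace(0,2*np.pi,40); P=np.vstack([np.c_[r*np.cos(a),r*np.sin(a),0*a+h] for h,r in prof])
    return R.apply(P)+[x,y,z]
def iou(c,P,m):
    q=np.zeros(m.shape,np.uint8); S=8
    cv2.fillConvexPoly(q,cv2.convexHull((proj(c,P)).astype(np.float32)).round().astype(int),1)
    return (q&m).sum()/max(1,(q|m).sum())
E
python3 - <<'E'
from h import *
from scipy.optimize import minimize
M={}
for c,ctr in(("scene",(361,203)),("top",(223,275))):
    env.capture(c)
    L=env.cut_out(c,"fallen_beaker"); L=[d for d in L if np.hypot(d["box"][0]-ctr[0],d["box"][1]-ctr[1])<20]
    print(c,[(np.round(d["box"],1),d["score"],d["pixels"].sum()) for d in L]); M[c]=L[0]["pixels"].astype(np.uint8) if L else None
def pose(p): # yaw of mouth direction
    return beaker(p[0],p[1],.0215,Ro.from_euler("ZY",[p[2],78],degrees=True))
f=atz("top",(230.5,258.6),.022);m=atz("top",(217.9,286.9),.036);y0=np.degrees(np.arctan2(m[1]-f[1],m[0]-f[0]))
print("foot",f,"mouth",m,y0)
def cost(p): return -sum(iou(c,pose(p),M[c]) for c in M if M[c] is not None)
r=minimize(cost,[f[0],f[1],y0],method="Nelder-Mead",options=dict(initial_simplex=[[f[0],f[1],y0],[f[0]+.015,f[1],y0],[f[0],f[1]+.015,y0],[f[0],f[1],y0+15]]))
print("fallen",r.x,r.fun,[iou(c,pose(r.x),M[c]) for c in M])
print("rim top",atz("top",(441.9,241.7),.117),"scene",atz("scene",(220.5,274.5),.117))
print("spat end",tri((234.2,242.5),(425,240.3)))
for c in("scene","top"):
  for t in("tray","spatula","stack_upper"):
    for d in env.cut_out(c,t)[:5]: 
        b=d["box"]; ctr=b
        v,u=np.nonzero(d["pixels"]); print(c,t,np.round(b,1),round(d["score"],2), np.round(atz(c,b[:2],{"tray":.01,"spatula":.15,"stack_upper":.1}[t]),3))
        if t=="tray": print(cv2.minAreaRect(np.c_[u,v].astype(np.float32)))
# tray corners by hand: top (288,203),(331,197),(346,276),(301,284)
q=[atz("top",p,.022) for p in((288,203),(331,197),(346,276),(301,284))];print(np.round(q,3),np.mean(q,0))
E
```

```text
scene [(array([361.1, 205.4,  27.6,  31.8]), 0.83, np.int64(538))]
top [(array([221.2, 274.2,  31.7,  37.1]), 0.83, np.int64(715))]
foot [0.48790712 0.26232712 0.022     ] mouth [0.40827788 0.29320091 0.036     ] 158.80773412514785
fallen [  0.48487619   0.26679351 161.63687092] -1.8370650102836075 [np.float64(0.9443447037701975), np.float64(0.89272030651341)]
rim top [ 0.50260592 -0.30522423  0.117     ] scene [ 0.50192444 -0.30070969  0.117     ]
spat end (array([ 0.49418729, -0.24473352,  0.19452356]), np.float64(0.0034308988841729115))
scene tray [322.4 260.   81.5  62.6] 0.81 [0.55  0.018 0.01 ]
((320.9999694824219, 257.0), (81.29032897949219, 39.78767013549805), 30.963756561279297)
scene spatula [230.6 262.9  17.8  38.6] 0.5 [ 0.513 -0.271  0.15 ]
scene stack_upper [195.6 274.9  24.9  31.6] 0.94 [ 0.444 -0.346  0.1  ]
scene stack_upper [220.2 279.6  22.8  23. ] 0.8 [ 0.502 -0.304  0.1  ]
scene stack_upper [250.2 317.6  24.2  37.4] 0.78 [ 0.663 -0.318  0.1  ]
scene stack_upper [252.2 262.3  22.9  32.4] 0.78 [ 0.502 -0.199  0.1  ]
scene stack_upper [255.6 240.9  12.2  14.3] 0.28 [ 0.435 -0.141  0.1  ]
top tray [314.4 241.   61.2  86.2] 0.87 [0.534 0.027 0.01 ]
((315.8480224609375, 238.66400146484375), (82.28731536865234, 49.193504333496094), 79.69515228271484)
top spatula [429.3 244.1  21.8  11.2] 0.64 [ 0.491 -0.265  0.15 ]
top spatula [315.3 240.8  61.4  88.3] 0.57 [0.508 0.02  0.15 ]
top stack_upper [432.5 200.9  23.6  26.9] 0.93 [ 0.617 -0.292  0.1  ]
top stack_upper [440.1 244.4  22.5  28.4] 0.92 [ 0.499 -0.304  0.1  ]
top stack_upper [400.5 220.2  31.   27.7] 0.81 [ 0.566 -0.204  0.1  ]
top stack_upper [392.7 262.8  24.   28. ] 0.78 [ 0.454 -0.178  0.1  ]
top stack_upper [445.4 285.1  27.5  26.6] 0.57 [ 0.392 -0.31   0.1  ]
[[ 0.644  0.1    0.022]
 [ 0.657 -0.023  0.022]
 [ 0.431 -0.058  0.022]
 [ 0.412  0.066  0.022]] [0.53608793 0.02102328 0.022     ]
```

Run:
```python
from h import *
from scipy.optimize import least_squares
E=np.array([.494,-.2447,.1945])
im={c:cv2.imread(f"pics/{c}0.png") for c in("scene","top")}
def line(p,s): 
    ph,th=p[3:5]; d=np.array([np.sin(th)*np.cos(ph),np.sin(th)*np.sin(ph),np.cos(th)]); return p[:3]-s*d
obs=[("scene",(234.2,242.5),0),("top",(424.95,240.3),0)]
mid=[("scene",(223.2,281.5)),("scene",(228.7,262)),("top",(435,246.7)),("top",(430,243.5))]
def res(p):
    r=[]
    for c,o,s in obs: r+=list(proj(c,line(p,s))[0]-o)
    for c,o in mid:
        a,b=proj(c,line(p,0))[0],proj(c,line(p,.11))[0]; n=(b-a)/np.linalg.norm(b-a); v=np.array(o)-a; r.append(n[0]*v[1]-n[1]*v[0])
    return r+[(p[4]-np.radians(24))*50]
for ph in(1.5,2.5):
    q=least_squares(res,[*E,ph,np.radians(24)]); print(np.round(q.x[:3],4),np.degrees(q.x[3:]),q.cost,np.round(q.fun,1),[line(q.x,s).round(3).tolist() for s in(.03,.175)])
```

```text
[ 0.4941 -0.2444  0.194 ] [93.27215553 23.7640164 ] 0.5494793607968542 [-0.6  0.1 -0.7 -0.3 -0.  -0.3  0.2 -0.  -0.2] [[0.495, -0.257, 0.167], [0.498, -0.315, 0.034]]
[ 0.4941 -0.2444  0.194 ] [93.27215541 23.7640158 ] 0.5494793607971264 [-0.6  0.1 -0.7 -0.3 -0.  -0.3  0.2 -0.  -0.2] [[0.495, -0.257, 0.167], [0.498, -0.315, 0.034]]
```

```bash
cat >> h.py <<'E'
def Rt(az,down,ysign=1):
    "tool z at azimuth az, 'down' deg below horizontal; tool y level"
    a,b=np.radians([az,down]); z=np.array([np.cos(a)*np.cos(b),np.sin(a)*np.cos(b),-np.sin(b)])
    y=ysign*np.array([np.sin(a),-np.cos(a),0]); return Ro.from_matrix(np.c_[np.cross(y,z),y,z])
def wrist(R,q1,P):
    M=Ro.from_euler("ZY",[q1,P],degrees=True).inv()*R*Ro.from_euler("z",-90,degrees=True)
    return M.as_euler("ZYZ",degrees=True)
def go(p,R,s=None):
    s=s or env.sense(); R0=Ro.from_euler("xyz",s["tool_rot"],degrees=True)
    d=R0.inv().apply(np.array(p)-s["tool_pos"])*1000; w=(R0.inv()*R).as_rotvec()
    print("shift",np.round(d,1).tolist(),"rot",np.round(w,3).tolist(),"deg",round(float(np.degrees(np.linalg.norm(w))),1))
E
python3 - <<'E'
from h import *
s=env.sense()
print(wrist(Ro.from_euler("xyz",s["tool_rot"],degrees=True),70.27,105.37))
for ys in(1,-1):
  for dn in(24,40,54,90):
    print(ys,dn,[np.round(wrist(Rt(93,dn,ys),q1,P)).tolist() for q1 in(-35,-50) for P in(90,115)])
for p in((.45,.35,.36),(.55,-.05,.36),(.5,-.36,.36)): go(p,Rt(93,90,1)); go(p,Ro.from_euler("xyz",s["tool_rot"],degrees=True))
E
```

```text
[-1.27238457e-03  7.46319734e+01 -5.47382750e+00]
1 24 [[61.0, 124.0, -18.0], [50.0, 110.0, -41.0], [54.0, 137.0, -28.0], [39.0, 119.0, -51.0]]
1 40 [[43.0, 118.0, -27.0], [38.0, 99.0, -44.0], [36.0, 128.0, -40.0], [29.0, 106.0, -55.0]]
1 54 [[30.0, 111.0, -32.0], [28.0, 89.0, -44.0], [24.0, 118.0, -47.0], [21.0, 95.0, -57.0]]
1 90 [[0.0, 90.0, -38.0], [0.0, 65.0, -38.0], [-0.0, 90.0, -53.0], [0.0, 65.0, -53.0]]
-1 24 [[61.0, 124.0, 162.0], [50.0, 110.0, 139.0], [54.0, 137.0, 152.0], [39.0, 119.0, 129.0]]
-1 40 [[43.0, 118.0, 153.0], [38.0, 99.0, 136.0], [36.0, 128.0, 140.0], [29.0, 106.0, 125.0]]
-1 54 [[30.0, 111.0, 148.0], [28.0, 89.0, 136.0], [24.0, 118.0, 133.0], [21.0, 95.0, 123.0]]
-1 90 [[0.0, 90.0, 142.0], [0.0, 65.0, 142.0], [0.0, 90.0, 127.0], [0.0, 65.0, 127.0]]
shift [-349.9, -175.0, -67.8] rot [-0.0, 0.0, 1.27] deg 72.7
shift [-349.9, -175.0, -67.8] rot [0.0, 0.0, 0.0] deg 0.0
shift [-545.4, -538.0, -67.8] rot [-0.0, 0.0, 1.27] deg 72.7
shift [-545.4, -538.0, -67.8] rot [0.0, 0.0, 0.0] deg 0.0
shift [-573.2, -850.8, -67.8] rot [-0.0, 0.0, 1.27] deg 72.7
shift [-573.2, -850.8, -67.8] rot [0.0, 0.0, 0.0] deg 0.0
```

>>> {"fn": "send_rows", "kwargs": {"deltas": [[[-60,-40,-60],[0,0,0.1],91],[[-150,-80,-70],[0,0,0.2],91],[[-250,-120,-70],[0,0,0.3],91],[[-350,-175,-70],[0,0,0.5],91],[[-400,-240,-70],[0,0,0.6],91],[[-440,-310,-70],[0,0,0.75],91],[[-480,-380,-70],[0,0,0.9],91],[[-510,-450,-70],[0,0,1.05],91],[[-540,-520,-70],[0,0,1.2],91],[[-545,-538,-70],[0,0,1.27],91]]}}

```text
time_s: 2.35
tool_pos: [0.4962, 0.1188, 0.3611]
tool_rot: [180.0, -0.0, 92.8]
ft_force: [1.3, 1.1, -0.0]
grip_width: 0.0913
gripper_force: 0.0
```

Run:
```python
from h import *
s=env.sense(); print(s["qpos"].round(1),s["time_s"])
print(wrist(Ro.from_euler("xyz",s["tool_rot"],degrees=True),s["qpos"][0],s["qpos"][1]+s["qpos"][2]))
go((.51,-.42,.24),Rt(93,24)); go((.52,-.30,.36),Rt(93,60))
```

```text
[ 6.8 15.2 87.1  0.  77.7  4. ] 2.35
[3.85903109e-03 7.76600169e+01 3.98089277e+00]
shift [-538.8, -12.3, 121.1] rot [0.003, 1.152, -0.003] deg 66.0
shift [-419.4, 3.5, 1.1] rot [0.002, 0.523, -0.004] deg 30.0
```

>>> {"fn": "send_rows", "kwargs": {"deltas": [[[-60,0,0],[0,0,0],91],[[-120,0,0],[0,0.1,0],91],[[-180,0,0],[0,0.25,0],91],[[-240,0,0],[0,0.4,0],91],[[-300,-3,0],[0,0.55,0],91],[[-360,-6,0],[0,0.7,0],91],[[-420,-9,0],[0,0.85,0],91],[[-480,-12,30],[0,1.0,0],91],[[-538,-12,70],[0,1.152,0],91],[[-538,-12,90],[0,1.152,0],91]]}}

```text
time_s: 3.6
tool_pos: [0.5104, -0.4202, 0.2655]
tool_rot: [-179.5, -66.4, 92.4]
ft_force: [-0.1, 0.4, -0.4]
grip_width: 0.0909
gripper_force: 0.0
```

Run:
```python
from h import *
s=env.sense(); print(s["qpos"].round(1),s["time_s"])
go((.51,-.40,.232),Rt(93,24)); go((.4985,-.323,.196),Rt(93,24))
```

```text
[-56.1  57.3  46.1  39.6 132.2 -47.2] 3.6
shift [-22.6, 0.7, 31.9] rot [0.002, -0.007, -0.005] deg 0.5
shift [-24.6, -6.9, 117.3] rot [0.002, -0.007, -0.005] deg 0.5
```

>>> {"fn": "send_rows", "kwargs": {"deltas": [[[-12,-3,20],[0,-0.007,0],70],[[-25,-7,50],[0,-0.007,0],50],[[-25,-7,80],[0,-0.007,0],40],[[-25,-7,92],[0,-0.007,0],40],[[-25,-7,92],[0,-0.007,0],40]]}}

```text
time_s: 4.22
tool_pos: [0.5011, -0.3437, 0.211]
tool_rot: [-180.0, -65.6, 93.0]
ft_force: [0.2, -0.9, -0.7]
grip_width: 0.044
gripper_force: 0.0
```

Run:
```python
from h import *
s=env.sense(); print(s["tool_pos"],s["tool_rot"],s["grip_width"])
go((.4985,-.323,.196),Rt(93,24))
a=env.capture("scene");b=env.capture("top")
def c(i,x,y,w): return cv2.resize(i[y:y+w*3//4,x:x+w],(400,300),interpolation=cv2.INTER_CUBIC)
cv2.imwrite("pics/pre.png",np.hstack([c(a,180,220,80),c(b,400,210,80)])[:,:,::-1])
```

```text
[ 0.50106174 -0.34366867  0.21095742] [-179.99723654  -65.60399728   93.0003028 ] 0.043959901257795725
shift [-5.0, -1.5, 25.1] rot [-0.0, 0.007, 0.0] deg 0.4
```

View pics/pre.png

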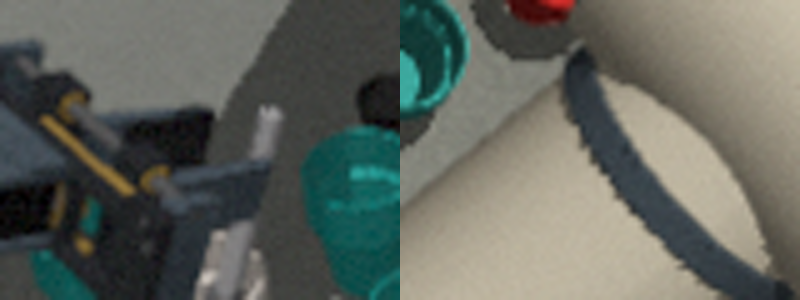

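The scene crop shows the handle, end at crop (268,110), just ahead of the fingertips and between the finger planes. The arm hides it in the top view. I'll advance and close gently.

>>> {"fn": "send_rows", "kwargs": {"deltas": [[[-3,-1.5,14],[0,0,0],40],[[-3,-1.5,25],[0,0,0],40],[[-3,-1.5,25],[0,0,0],24],[[-3,-1.5,25],[0,0,0],18],[[-3,-1.5,25],[0,0,0],14],[[-3,-1.5,25],[0,0,0],10],[[-3,-1.5,25],[0,0,0],8]], "force": 25}}

```text
time_s: 5.2
tool_pos: [0.4984, -0.3224, 0.1979]
tool_rot: [179.9, -65.6, 93.1]
ft_force: [2.8, 0.1, 3.1]
grip_width: 0.0145
gripper_force: 24.8
```

>>> {"fn": "send_rows", "kwargs": {"deltas": [[[4,0,-1],[0,0,0],8],[[12,0,-2],[0,0,0],8],[[25,0,-4],[0,0,0],8],[[40,0,-6],[0,0,0],8],[[55,0,-9],[0,0,0],8],[[72,0,-12],[0,0,0],8],[[90,0,-15],[0,0,0],8],[[110,0,-20],[0,0,0],8],[[130,0,-25],[0,0,0],8],[[150,0,-30],[0,0,0],8]]}}

```text
time_s: 6.45
tool_pos: [0.4964, -0.2875, 0.3481]
tool_rot: [180.0, -65.6, 93.0]
ft_force: [0.3, 0.1, -0.3]
grip_width: 0.014
gripper_force: 24.8
```

Run:
```python
from h import *
s=env.sense(); print(s["qpos"].round(1),s["time_s"],s["tool_pos"],s["grip_width"],s["ft_force"])
a=env.capture("scene")
cv2.imwrite("pics/lift.png",cv2.resize(a[150:330,160:400],(800,600))[:,:,::-1])
# spatula in tool frame: axis x=72mm ahead; grasp 30mm from end -> centre 57.5mm at -x
c=np.array([.536,.021,.0]); h=np.array([np.cos(np.radians(8.6)),np.sin(np.radians(8.6)),0])
g=c+.0575*h
go(g+[0,0,.20],Rt(8.6,90)); go((.5,-.2,.34),Rt(93,60));go(g+[0,0,.20],Rt(93,90))
```

```text
[-51.1  43.2  64.7  40.7 125.1 -47. ] 6.45 [ 0.49643083 -0.28746945  0.3481292 ] 0.013961508657728756 [ 0.33634788  0.06300041 -0.31044727]
shift [-7.9, 112.4, 345.9] rot [-0.833, -0.922, 1.299] deg 103.0
shift [26.5, 7.9, 83.6] rot [0.001, -0.619, 0.002] deg 35.5
shift [-7.9, 112.4, 345.9] rot [0.002, -1.143, 0.002] deg 65.5
```

View pics/lift.png

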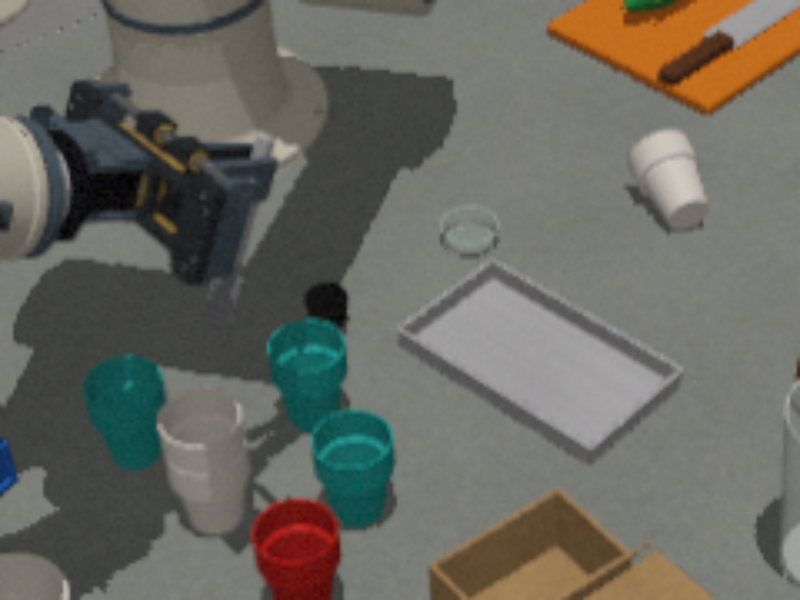

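The spatula is out of the stack and in the grip, crop (250,190)–(225,310). The stack stands unchanged at crop (205,460), and the tray is clear.

>>> {"fn": "send_rows", "kwargs": {"deltas": [[[10,10,20],[-0.08,-0.09,0.13],8],[[22,22,55],[-0.167,-0.184,0.26],8],[[30,34,95],[-0.25,-0.277,0.39],8],[[35,45,135],[-0.333,-0.369,0.52],8],[[38,58,175],[-0.417,-0.461,0.65],8],[[38,70,215],[-0.5,-0.553,0.78],8],[[38,82,250],[-0.583,-0.645,0.91],8],[[38,94,285],[-0.667,-0.738,1.04],8],[[38,105,310],[-0.75,-0.83,1.17],8],[[38,112,326],[-0.833,-0.922,1.299],8]]}}

```text
time_s: 7.75
tool_pos: [0.5911, 0.0292, 0.2475]
tool_rot: [-177.8, -2.0, 11.7]
ft_force: [0.2, -0.4, -0.3]
grip_width: 0.0141
gripper_force: 24.8
```

Run:
```python
from h import *
s=env.sense(); print(s["qpos"].round(1),s["time_s"])
h=np.array([np.cos(np.radians(8.6)),np.sin(np.radians(8.6)),0]); g=np.array([.536,.021,0])+.0575*h
go(g+[0,0,.14],Rt(8.6,90)); go(g+[0,0,.081],Rt(8.6,90))
```

```text
[-4.2 27.7 86.2  3.  64.8 72.9] 7.75
shift [-1.9, 4.1, 107.4] rot [-0.04, -0.034, 0.054] deg 4.3
shift [-4.0, 6.4, 166.3] rot [-0.04, -0.034, 0.054] deg 4.3
```

>>> {"fn": "send_rows", "kwargs": {"deltas": [[[-2,2,40],[-0.04,-0.034,0.054],8],[[-3,4,80],[-0.04,-0.034,0.054],8],[[-3,5,120],[-0.04,-0.034,0.054],8],[[-4,6,145],[-0.04,-0.034,0.054],8],[[-4,6,153],[-0.04,-0.034,0.054],8],[[-4,6,158],[-0.04,-0.034,0.054],8],[[-4,6,161],[-0.04,-0.034,0.054],8],[[-4,6,161],[-0.04,-0.034,0.054],8]]}}

```text
time_s: 8.75
tool_pos: [0.593, 0.0291, 0.0868]
tool_rot: [-179.9, -0.1, 8.8]
ft_force: [0.2, 1.0, -0.7]
grip_width: 0.0142
gripper_force: 24.8
```

Run:
```python
from h import *
s=env.sense(); print(s["time_s"],s["tool_pos"],s["tool_rot"],s["ft_force"],s["ft_torque"])
a=env.capture("scene")
cv2.imwrite("pics/tray.png",cv2.resize(a[200:305,250:390],(800,600))[:,:,::-1])
```

```text
8.75 [0.5930455  0.02909052 0.08677006] [-1.79872563e+02 -1.48710723e-01  8.83542090e+00] [ 0.23319477  0.9776398  -0.69745821] [-0.08940923  0.14696239  0.0023566 ]
```

View pics/tray.png

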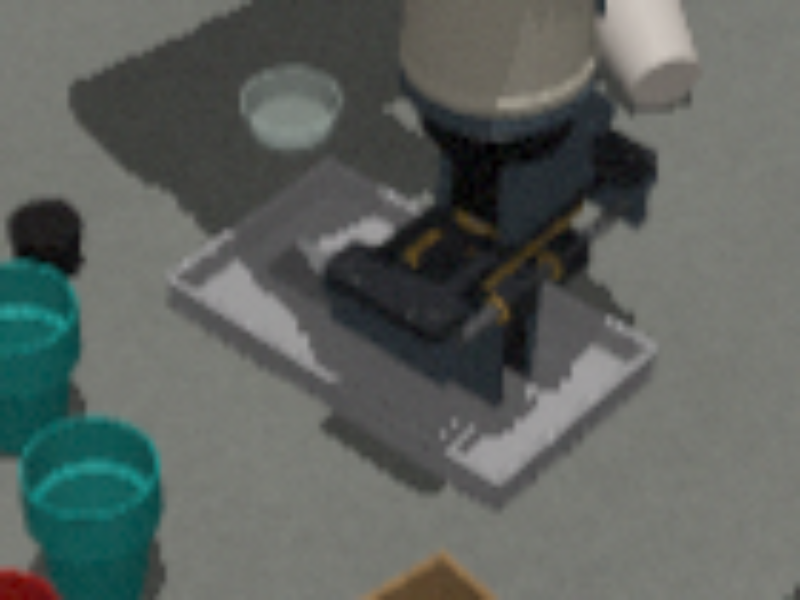

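The gripper is centred over the tray, with the blade end at crop (295,265), inside the walls. I'll lower the last few millimetres.

>>> {"fn": "send_rows", "kwargs": {"deltas": [[[0,0,2],[0,0,0],8],[[0,0,3.5],[0,0,0],8],[[0,0,5],[0,0,0],8],[[0,0,5],[0,0,0],8]]}}

```text
time_s: 9.3
tool_pos: [0.5928, 0.0291, 0.0816]
tool_rot: [-179.9, -0.1, 8.8]
ft_force: [-1.9, 0.7, 8.6]
grip_width: 0.014
gripper_force: 29.1
```

Contact reads about 8.6 N. I'll release with a small opening and lift.

>>> {"fn": "send_rows", "kwargs": {"deltas": [[[0,0,0],[0,0,0],15],[[0,0,0],[0,0,0],20],[[0,0,0],[0,0,0],26],[[0,0,0],[0,0,0],26],[[0,0,-15],[0,0,0],26],[[0,0,-40],[0,0,0],26],[[0,0,-90],[0,0,0],26],[[0,0,-150],[0,0,0],50],[[0,0,-200],[0,0,0],91],[[0,0,-240],[0,0,0],91]]}}

```text
time_s: 10.55
tool_pos: [0.5923, 0.0284, 0.3245]
tool_rot: [-179.9, -0.2, 8.8]
ft_force: [0.7, 0.3, 0.3]
grip_width: 0.0533
gripper_force: 0.0
```

Run:
```python
from h import *
s=env.sense(); print(s["time_s"],s["qpos"].round(1))
m=np.radians(161.64); u=np.array([np.cos(m),np.sin(m),0]); ax=u*np.cos(np.radians(12))+[0,0,np.sin(np.radians(12))]
F=np.array([.4849,.2668,.0215]); G=F+.074*ax; print("G",G)
# tool z horizontally along -u (azimuth 161.64-180), down e
for e in(35,45,55):
  for ys in(1,-1):
    R=Rt(161.64-180,e,ys); z=R.as_matrix()[:,2]; T=G-.060*z
    print(e,ys,"TCP",T.round(3),[np.round(wrist(R,q1,P)).tolist() for q1 in(40,55) for P in(105,135)])
    # place: tool after turning 78 about tool y : tilt; wrist at stack az options
    for az in(0,90,150,180,-150,-120,-90):
      b=e+78; Rp=Rt(az,b,ys)
      print("   place",az,[np.round(wrist(Rp,q1,P)).tolist() for q1 in(-30,) for P in(90,115)])
```

```text
10.55 [-3.1 23.9 79.4  0.1 76.5 78. ]
G [0.41620165 0.28959964 0.03688547]
35 1 TCP [0.37  0.305 0.071] [[-58.0, 56.0, 175.0], [-82.0, 45.0, -149.0], [-58.0, 68.0, -177.0], [-73.0, 55.0, -146.0]]
   place 0 [[-12.0, 110.0, 58.0], [-11.0, 85.0, 63.0]]
   place 90 [[-20.0, 79.0, -28.0], [-24.0, 56.0, -18.0]]
   place 150 [[0.0, 67.0, -90.0], [-0.0, 42.0, -90.0]]
   place 180 [[12.0, 70.0, -122.0], [16.0, 46.0, -129.0]]
   place -150 [[20.0, 79.0, -152.0], [24.0, 56.0, -162.0]]
   place -120 [[23.0, 90.0, -180.0], [25.0, 67.0, 170.0]]
   place -90 [[20.0, 101.0, 152.0], [20.0, 78.0, 143.0]]
35 -1 TCP [0.37  0.305 0.071] [[-58.0, 56.0, -5.0], [-82.0, 45.0, 31.0], [-58.0, 68.0, 3.0], [-73.0, 55.0, 34.0]]
   place 0 [[-12.0, 110.0, -122.0], [-11.0, 85.0, -117.0]]
   place 90 [[-20.0, 79.0, 152.0], [-24.0, 56.0, 162.0]]
   place 150 [[0.0, 67.0, 90.0], [0.0, 42.0, 90.0]]
   place 180 [[12.0, 70.0, 58.0], [16.0, 46.0, 51.0]]
   place -150 [[20.0, 79.0, 28.0], [24.0, 56.0, 18.0]]
   place -120 [[23.0, 90.0, 0.0], [25.0, 67.0, -10.0]]
   place -90 [[20.0, 101.0, -28.0], [20.0, 78.0, -37.0]]
45
[... 1343 characters left out ...]
[40.0, 32.0, -148.0]]
   place -150 [[39.0, 70.0, -157.0], [49.0, 52.0, -177.0]]
   place -120 [[43.0, 90.0, -180.0], [46.0, 72.0, 162.0]]
   place -90 [[39.0, 110.0, 157.0], [36.0, 90.0, 142.0]]
55 -1 TCP [0.384 0.3   0.086] [[-34.0, 60.0, -18.0], [-53.0, 38.0, 10.0], [-36.0, 68.0, -5.0], [-50.0, 46.0, 19.0]]
   place 0 [[-25.0, 126.0, -128.0], [-20.0, 103.0, -118.0]]
   place 90 [[-39.0, 70.0, 157.0], [-49.0, 52.0, 177.0]]
   place 150 [[0.0, 47.0, 90.0], [0.0, 22.0, 90.0]]
   place 180 [[25.0, 54.0, 52.0], [40.0, 32.0, 32.0]]
   place -150 [[39.0, 70.0, 23.0], [49.0, 52.0, 3.0]]
   place -120 [[43.0, 90.0, 0.0], [46.0, 72.0, -18.0]]
   place -90 [[39.0, 110.0, -23.0], [36.0, 90.0, -38.0]]
```

Run:
```python
from h import *
from scipy.optimize import minimize
M={};I={}
for c,ctr in(("scene",(361,203)),("top",(223,275))):
    I[c]=env.capture(c); g=I[c].astype(int); r=slice(ctr[1]-32,ctr[1]+32),slice(ctr[0]-32,ctr[0]+32)
    m=np.zeros((480,640),np.uint8)
    gm=np.full((480,640),cv2.GC_BGD,np.uint8); gm[r]=cv2.GC_PR_BGD
    for d in env.cut_out(c,"fallen_beaker"):
        if np.hypot(d["box"][0]-ctr[0],d["box"][1]-ctr[1])<20: k=d["pixels"].astype(np.uint8);break
    gm[cv2.dilate(k,np.ones((5,5)))>0]=cv2.GC_PR_FGD; gm[cv2.erode(k,np.ones((7,7)))>0]=cv2.GC_FGD
    cv2.grabCut(I[c],gm,None,np.zeros((1,65)),np.zeros((1,65)),4,cv2.GC_INIT_WITH_MASK)
    M[c]=((gm==1)|(gm==3)).astype(np.uint8)*(cv2.dilate(k,np.ones((7,7)))); print(c,k.sum(),M[c].sum())
def pose(p): return beaker(p[0],p[1],.0215,Ro.from_euler("ZY",[p[2],78],degrees=True))
for cs in(["scene"],["top"],["scene","top"]):
    cost=lambda p:-sum(iou(c,pose(p),M[c]) for c in cs)
    x=np.array([.485,.266,161]); r=minimize(cost,x,method="Nelder-Mead",options=dict(initial_simplex=[x,x+[.012,0,0],x+[0,.012,0],x+[0,0,12]]))
    print(cs,r.x.round(4),round(r.fun,3))
def crop(c,x,y,w):
    i=I[c].copy(); S=8; i=cv2.resize(i[y:y+w*3//4,x:x+w],(400,300),interpolation=cv2.INTER_CUBIC)
    h=cv2.convexHull(((proj(c,pose(r.x))-[x,y]+.5)*400/w).astype(np.float32)).astype(int); cv2.polylines(i,[h],True,(255,0,0)); return i
tr=lambda c,x,y,w:cv2.resize(I[c][y:y+w*3//4,x:x+w],(400,300),interpolation=cv2.INTER_CUBIC)
cv2.imwrite("pics/fit.png",np.vstack([np.hstack([crop("scene",330,180,60),crop("top",193,250,60)]),np.hstack([tr("scene",270,220,110),tr("top",260,190,130)])])[:,:,::-1])
```

```text
scene 448 530
top 718 732
['scene'] [  0.4882   0.2643 164.9065] -0.842
['top'] [  0.485    0.2656 163.072 ] -0.919
['scene', 'top'] [  0.4864   0.2638 162.1166] -1.771
```

View pics/fit.png

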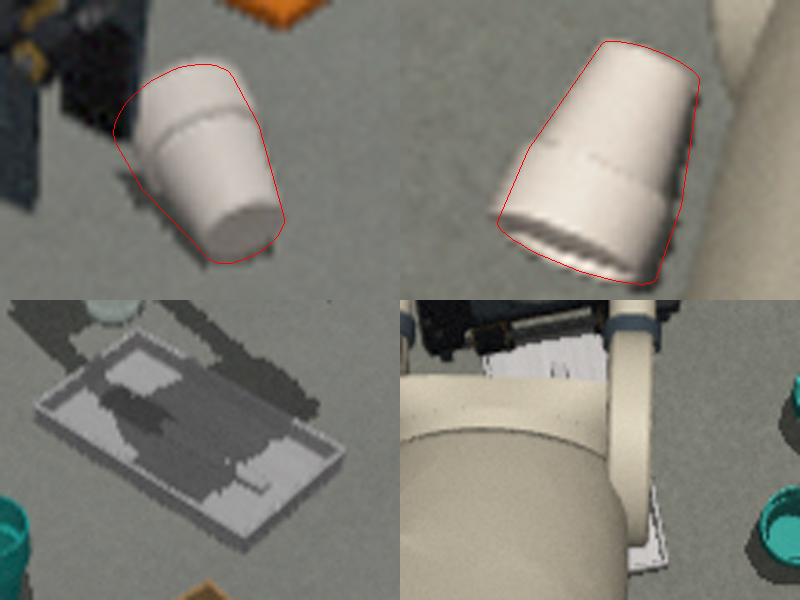

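The spatula lies flat in the tray: handle end at lower-left crop (265,488), blade at (135,400). The model outline sits on the beaker within about 2 px. I'll use collar point (0.4165, 0.290, 0.037) and mouth yaw 160°.

Run:
```python
from h import *
s=env.sense(); print(s["time_s"],s["tool_pos"],s["tool_rot"])
R=Rt(-20,50,-1); z=R.as_matrix()[:,2]; G=np.array([.4165,.290,.037]); T=G-.062*z; pre=T-.09*z
print("T",T.round(3),"pre",pre.round(3)); 
go((.36,.30,.33),R); go(pre,R); go(T,R)
```

```text
10.75 [0.59234738 0.02841603 0.32219302] [-179.88902696   -0.18721725    8.83495163]
T [0.379 0.304 0.084] pre [0.325 0.323 0.153]
shift [-187.9, -304.1, -7.8] rot [-0.906, -0.237, -2.501] deg 153.0
shift [-219.7, -332.3, 168.7] rot [-0.906, -0.237, -2.501] deg 153.0
shift [-169.3, -304.2, 237.7] rot [-0.906, -0.237, -2.501] deg 153.0
```

>>> {"fn": "send_rows", "kwargs": {"deltas": [[[-10,-15,-2],[-0.06,-0.016,-0.167],91],[[-25,-35,-4],[-0.12,-0.032,-0.333],91],[[-45,-65,-6],[-0.18,-0.047,-0.5],91],[[-65,-95,-8],[-0.24,-0.063,-0.667],91],[[-80,-120,-8],[-0.3,-0.079,-0.834],91],[[-95,-145,-8],[-0.36,-0.095,-1.0],91],[[-110,-170,-8],[-0.42,-0.11,-1.167],91],[[-125,-195,-8],[-0.483,-0.126,-1.334],91],[[-140,-220,-8],[-0.54,-0.142,-1.5],91],[[-150,-240,-8],[-0.6,-0.158,-1.667],91]]}}

```text
time_s: 12.0
tool_pos: [0.4061, 0.243, 0.3285]
tool_rot: [165.0, 28.0, 103.7]
ft_force: [-0.3, 0.3, 0.6]
grip_width: 0.0911
gripper_force: 0.0
```

Run:
```python
from h import *
s=env.sense(); print(s["time_s"],s["tool_pos"],s["qpos"].round(1))
R=Rt(-20,50,-1); z=R.as_matrix()[:,2]; T=np.array([.4165,.290,.037])-.062*z
go((.34,.315,.30),R); go(T-.12*z,R)
```

```text
12.0 [0.40611538 0.24300937 0.32849071] [ 41.   15.6  99.3 -34.3  67.7  37.7]
shift [89.0, -41.7, -26.7] rot [-0.304, -0.084, -0.826] deg 50.7
shift [166.8, -95.1, 61.1] rot [-0.304, -0.084, -0.826] deg 50.7
```

>>> {"fn": "send_rows", "kwargs": {"deltas": [[[20,-10,-6],[-0.061,-0.017,-0.165],91],[[45,-20,-12],[-0.122,-0.034,-0.33],91],[[70,-32,-20],[-0.182,-0.05,-0.495],91],[[89,-42,-27],[-0.243,-0.067,-0.66],91],[[100,-50,-15],[-0.304,-0.084,-0.826],91],[[120,-63,8],[-0.304,-0.084,-0.826],91],[[145,-80,35],[-0.304,-0.084,-0.826],91],[[167,-95,61],[-0.304,-0.084,-0.826],91],[[167,-95,61],[-0.304,-0.084,-0.826],91]]}}

```text
time_s: 13.12
tool_pos: [0.3077, 0.3299, 0.1754]
tool_rot: [-179.9, 40.0, 159.8]
ft_force: [-0.6, -0.7, 0.0]
grip_width: 0.0912
gripper_force: 0.0
```

Run:
```python
from h import *
s=env.sense(); print(s["time_s"],s["tool_pos"],s["qpos"].round(1))
R=Rt(-20,50,-1); z=R.as_matrix()[:,2]; T=np.array([.4165,.290,.037])-.062*z
go(T-.06*z,R); go(T,R)
a=env.capture("scene");b=env.capture("top")
R0=Ro.from_euler("xyz",s["tool_rot"],degrees=True)
# project the tool centre line from tip to grasp goal
cr=lambda i,x,y,w:cv2.resize(i[y:y+w*3//4,x:x+w],(400,300),interpolation=cv2.INTER_CUBIC)
cv2.imwrite("pics/pre2.png",np.hstack([cr(a,315,160,90),cr(b,180,235,90)])[:,:,::-1])
```

```text
13.125 [0.30768399 0.32987612 0.17537222] [ 61.8  30.3 116.6 -61.5  46.4  41.5]
shift [0.2, 0.0, 58.5] rot [-0.005, -0.0, -0.003] deg 0.3
shift [0.1, 0.3, 118.5] rot [-0.005, -0.0, -0.003] deg 0.3
```

View pics/pre2.png

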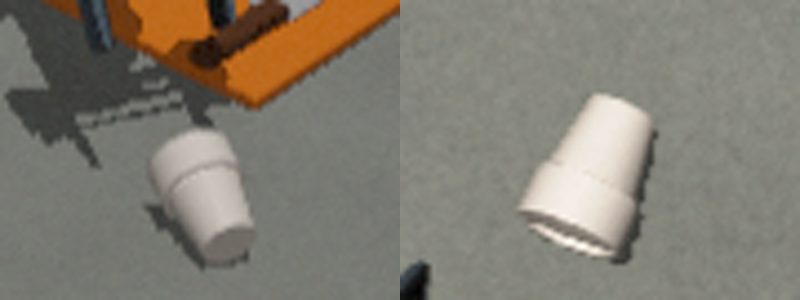

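In the scene view the fingers, at crop (95,45) and (222,10), straddle the beaker line. The beaker hasn't moved. I'll approach along the tool axis.

>>> {"fn": "send_rows", "kwargs": {"deltas": [[[0,0,30],[0,0,0],91],[[0,0,60],[0,0,0],91],[[0,0,80],[0,0,0],91],[[0,0,95],[0,0,0],91],[[0,0,107],[0,0,0],91],[[0,0,118],[0,0,0],91],[[0,0,118],[0,0,0],91]]}}

```text
time_s: 14.1
tool_pos: [0.3817, 0.3261, 0.1063]
tool_rot: [-178.3, 38.6, 159.4]
ft_force: [-0.6, 0.2, 0.8]
grip_width: 0.0911
gripper_force: 0.0
```

Run:
```python
from h import *
s=env.sense(); print(s["time_s"],s["tool_pos"],s["tool_rot"],s["ft_force"])
a=env.capture("scene");b=env.capture("top")
cr=lambda i,x,y,w:cv2.resize(i[y:y+w*3//4,x:x+w],(400,300),interpolation=cv2.INTER_CUBIC)
cv2.imwrite("pics/pre3.png",np.hstack([cr(a,330,175,60),cr(b,190,245,60)])[:,:,::-1])
```

```text
14.1 [0.38165523 0.3261079  0.1062792 ] [-178.32306415   38.64021491  159.3933531 ] [-0.64060284  0.22533844  0.84718133]
```

View pics/pre3.png

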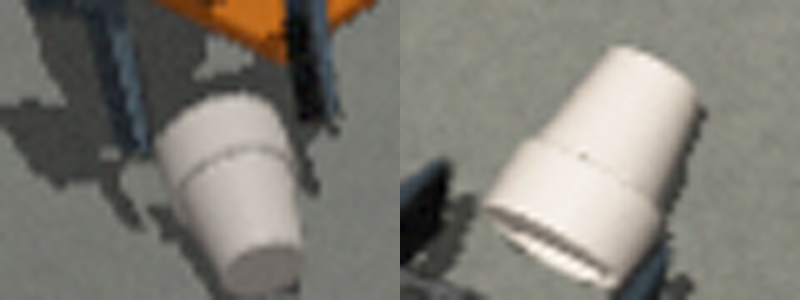

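Run:
```python
from h import *
s=env.sense(); q=s["qpos"]; print(q.round(1))
for e in(50,60,65,70,80):
  for az in(-20,-10,0): print(e,az,np.round(wrist(Rt(az,e,-1),q[0],q[1]+q[2])).tolist())
```

```text
[ 52.8  39.5 113.5 -70.1  40.2  45. ]
50 -20 [-74.0, 40.0, 47.0]
50 -10 [-82.0, 35.0, 46.0]
50 0 [-90.0, 31.0, 45.0]
60 -20 [-61.0, 33.0, 37.0]
60 -10 [-67.0, 29.0, 34.0]
60 0 [-73.0, 25.0, 30.0]
65 -20 [-53.0, 30.0, 31.0]
65 -10 [-58.0, 26.0, 25.0]
65 0 [-62.0, 23.0, 20.0]
70 -20 [-44.0, 28.0, 23.0]
70 -10 [-47.0, 25.0, 15.0]
70 0 [-49.0, 21.0, 8.0]
80 -20 [-23.0, 26.0, 3.0]
80 -10 [-22.0, 24.0, -7.0]
80 0 [-21.0, 22.0, -18.0]
```

The q4 limit (−70°) stopped the approach about 30 mm off, and nothing was touched. I'll back off, use a steeper approach (60° down), then advance.

>>> {"fn": "send_rows", "kwargs": {"deltas": [[[0,0,-25],[0,0,0],91],[[0,0,-60],[0,0,0],91],[[0,0,-80],[0,0,0],91],[[0,0,-80],[0,0,0],91]]}}

```text
time_s: 14.7
tool_pos: [0.3348, 0.3464, 0.1698]
tool_rot: [-178.5, 38.7, 159.4]
ft_force: [-0.7, 0.1, -0.4]
grip_width: 0.091
gripper_force: 0.0
```

Run:
```python
from h import *
s=env.sense(); print(s["time_s"],s["qpos"].round(1),s["tool_pos"])
R=Rt(-20,60,-1); z=R.as_matrix()[:,2]; T=np.array([.4165,.290,.037])-.062*z
print(T)
go(T-.085*z,R); go(T,R)
```

```text
14.7 [ 59.2  31.8 112.1 -57.6  47.2  35.2] [0.33478196 0.34635224 0.16980437]
[0.38736953 0.30060262 0.09069358]
shift [-14.4, -24.3, 19.2] rot [-0.033, 0.151, -0.011] deg 8.9
shift [-1.6, -21.6, 103.2] rot [-0.033, 0.151, -0.011] deg 8.9
```

>>> {"fn": "send_rows", "kwargs": {"deltas": [[[-8,-12,5],[-0.016,0.075,-0.005],91],[[-14,-24,19],[-0.033,0.151,-0.011],91],[[-14,-24,19],[-0.033,0.151,-0.011],91],[[-9,-23,50],[-0.033,0.151,-0.011],91],[[-5,-22,80],[-0.033,0.151,-0.011],91],[[-3,-22,93],[-0.033,0.151,-0.011],91],[[-2,-22,103],[-0.033,0.151,-0.011],91],[[-2,-22,103],[-0.033,0.151,-0.011],91]]}}

```text
time_s: 15.7
tool_pos: [0.3877, 0.2992, 0.0892]
tool_rot: [-179.8, 30.0, 160.0]
ft_force: [-1.0, 0.1, 0.4]
grip_width: 0.0911
gripper_force: 0.0
```

Run:
```python
from h import *
s=env.sense(); print(s["time_s"],s["qpos"].round(1),s["tool_pos"])
R=Rt(-20,60,-1); z=R.as_matrix()[:,2]; T=np.array([.4165,.290,.037])-.062*z
go(T,R)
a=env.capture("scene");b=env.capture("top")
cr=lambda i,x,y,w:cv2.resize(i[y:y+w*3//4,x:x+w],(400,300),interpolation=cv2.INTER_CUBIC)
cv2.imwrite("pics/pre4.png",np.hstack([cr(a,330,175,60),cr(b,190,245,60)])[:,:,::-1])
```

```text
15.7 [ 45.4  38.4 116.2 -67.7  29.5  36.9] [0.3876761  0.29923458 0.08922356]
shift [-0.1, 1.2, -1.7] rot [-0.004, -0.0, 0.001] deg 0.2
```

The pose is reached without contact. Closing gently.

>>> {"fn": "send_rows", "kwargs": {"deltas": [[[0,0,0],[0,0,0],84],[[0,0,0],[0,0,0],78],[[0,0,0],[0,0,0],73],[[0,0,0],[0,0,0],69],[[0,0,0],[0,0,0],66],[[0,0,0],[0,0,0],64],[[0,0,0],[0,0,0],64],[[0,0,0],[0,0,0],64]], "force": 15}}

```text
time_s: 16.8
tool_pos: [0.3878, 0.2992, 0.0901]
tool_rot: [-179.9, 30.0, 160.0]
ft_force: [-0.4, 0.3, 0.5]
grip_width: 0.0674
gripper_force: 14.9
```

>>> {"fn": "send_rows", "kwargs": {"deltas": [[[-2,0,-3],[0,0,0],64],[[-5,0,-9],[0,0,0],64],[[-12,0,-21],[0,0,0],64],[[-22,0,-38],[0,0,0],64],[[-35,0,-61],[0,0,0],64],[[-50,0,-87],[0,0,0],64],[[-65,0,-113],[0,0,0],64],[[-80,0,-138],[0,0,0],64],[[-95,0,-164],[0,0,0],64],[[-105,0,-182],[0,0,0],64]]}}

```text
time_s: 18.05
tool_pos: [0.3876, 0.2996, 0.3019]
tool_rot: [-180.0, 30.0, 160.0]
ft_force: [-0.2, -0.2, -0.4]
grip_width: 0.0674
gripper_force: 14.9
```

Run:
```python
from h import *
s=env.sense(); print(s["time_s"],s["qpos"].round(1),s["tool_pos"],s["grip_width"],s["ft_force"])
for az in(-90,-120,-150,180,150): print(az,[np.round(wrist(Rt(az,138,-1),q1,P)).tolist() for q1 in(-30,-40) for P in(80,100,120)])
for az in(-120,-150):
    R=Rt(az,138,-1); z=R.as_matrix()[:,2]; print(az,"TCP",(np.array([.5025,-.303,.20])-.062*z).round(3)); go(np.array([.5025,-.303,.30])-.062*z,R)
```

```text
18.05 [ 45.3  14.9 104.9 -35.   52.3  -4.7] [0.38762315 0.29959978 0.30193847] 0.0674034472710825 [-0.19783341 -0.21119316 -0.38489373]
-90 [[47.0, 119.0, -13.0], [42.0, 104.0, -28.0], [40.0, 89.0, -41.0], [45.0, 126.0, -21.0], [37.0, 111.0, -36.0], [35.0, 95.0, -48.0]]
-120 [[48.0, 97.0, 7.0], [48.0, 83.0, -7.0], [52.0, 70.0, -23.0], [49.0, 104.0, 1.0], [47.0, 91.0, -14.0], [49.0, 77.0, -29.0]]
-150 [[42.0, 76.0, 28.0], [47.0, 61.0, 13.0], [59.0, 49.0, -6.0], [45.0, 82.0, 21.0], [49.0, 68.0, 6.0], [57.0, 56.0, -12.0]]
180 [[26.0, 59.0, 55.0], [34.0, 41.0, 42.0], [55.0, 27.0, 17.0], [32.0, 64.0, 45.0], [40.0, 47.0, 31.0], [58.0, 34.0, 7.0]]
150 [[0.0, 52.0, 90.0], [-0.0, 32.0, 90.0], [0.0, 12.0, 90.0], [9.0, 53.0, 78.0], [14.0, 33.0, 72.0], [31.0, 14.0, 53.0]]
-120 TCP [ 0.479 -0.343  0.241]
shift [-285.1, -572.1, 119.2] rot [-0.291, 0.979, 1.829] deg 120.0
-150 TCP [ 0.463 -0.326  0.241]
shift [-266.4, -562.1, 108.4] rot [-0.372, 0.697, 2.342] deg 141.6
```

```bash
cat >> h.py <<'E'
def path(pts,R,n,w0=0.0,s=None):
    "n rows from now to R through pts (quadratic bezier for 2 pts)"
    s=s or env.sense(); R0=Ro.from_euler("xyz",s["tool_rot"],degrees=True); p0=s["tool_pos"]; w=(R0.inv()*R).as_rotvec()
    out=[]
    for i in range(1,n+1):
        f=i/n; f=f*f*(3-2*f)*.5+f*.5
        m,e=np.array(pts[0]),np.array(pts[-1]); p=(1-f)**2*p0+2*f*(1-f)*m+f*f*e
        out.append([np.round(R0.inv().apply(p-p0)*1000).astype(int).tolist(),np.round(w*f,2).tolist()])
    print(out)
E
python3 - <<'E'
from h import *
s=env.sense()
R=Rt(-120,138,-1); z=R.as_matrix()[:,2]; path([(.58,.0,.42),np.array([.5025,-.303,.30])-.062*z],R,18)
E
```

```text
[[[-19, -14, 3], [-0.01, 0.03, 0.06]], [[-43, -32, 6], [-0.02, 0.07, 0.13]], [[-69, -54, 10], [-0.04, 0.12, 0.22]], [[-96, -79, 15], [-0.05, 0.17, 0.32]], [[-124, -108, 21], [-0.07, 0.23, 0.43]], [[-152, -140, 27], [-0.09, 0.29, 0.54]], [[-178, -175, 34], [-0.11, 0.35, 0.66]], [[-202, -212, 41], [-0.13, 0.42, 0.79]], [[-223, -251, 49], [-0.15, 0.49, 0.91]], [[-242, -291, 58], [-0.17, 0.56, 1.04]], [[-257, -332, 67], [-0.19, 0.62, 1.17]], [[-268, -373, 75], [-0.2, 0.69, 1.29]], [[-276, -414, 84], [-0.22, 0.75, 1.4]], [[-282, -452, 93], [-0.24, 0.81, 1.51]], [[-285, -488, 101], [-0.26, 0.86, 1.61]], [[-286, -521, 108], [-0.27, 0.91, 1.7]], [[-286, -549, 114], [-0.28, 0.95, 1.77]], [[-285, -572, 119], [-0.29, 0.98, 1.83]]]
```

>>> {"fn": "send_rows", "kwargs": {"deltas": [[[-19,-14,3],[-0.01,0.03,0.06],64],[[-43,-32,6],[-0.02,0.07,0.13],64],[[-69,-54,10],[-0.04,0.12,0.22],64],[[-96,-79,15],[-0.05,0.17,0.32],64],[[-124,-108,21],[-0.07,0.23,0.43],64],[[-152,-140,27],[-0.09,0.29,0.54],64],[[-178,-175,34],[-0.11,0.35,0.66],64],[[-202,-212,41],[-0.13,0.42,0.79],64],[[-223,-251,49],[-0.15,0.49,0.91],64],[[-242,-291,58],[-0.17,0.56,1.04],64]]}}

```text
time_s: 19.3
tool_pos: [0.5123, -0.0567, 0.3726]
tool_rot: [160.8, -14.9, 107.3]
ft_force: [-0.4, 0.3, 0.1]
grip_width: 0.0676
gripper_force: 14.9
```

Run:
```python
from h import *
s=env.sense(); print(s["time_s"],s["qpos"].round(1),s["tool_pos"],s["grip_width"])
R=Rt(-120,138,-1); z=R.as_matrix()[:,2]; path([(.55,-.2,.38),np.array([.5025,-.303,.30])-.062*z],R,9)
```

```text
19.3 [-25.5  12.3  93.3  25.1  71.4 -47.7] [ 0.51231656 -0.05671598  0.37260329] 0.06763998086842966
[[[-20, 1, -6], [-0.01, 0.03, 0.06]], [[-49, 0, -15], [-0.02, 0.07, 0.14]], [[-82, -5, -25], [-0.04, 0.12, 0.23]], [[-118, -14, -36], [-0.05, 0.18, 0.34]], [[-154, -27, -46], [-0.07, 0.24, 0.45]], [[-189, -45, -55], [-0.09, 0.29, 0.55]], [[-220, -64, -63], [-0.1, 0.34, 0.65]], [[-245, -83, -69], [-0.11, 0.38, 0.73]], [[-263, -97, -74], [-0.12, 0.41, 0.79]]]
```

>>> {"fn": "send_rows", "kwargs": {"deltas": [[[-20,1,-6],[-0.01,0.03,0.06],64],[[-49,0,-15],[-0.02,0.07,0.14],64],[[-82,-5,-25],[-0.04,0.12,0.23],64],[[-118,-14,-36],[-0.05,0.18,0.34],64],[[-154,-27,-46],[-0.07,0.24,0.45],64],[[-189,-45,-55],[-0.09,0.29,0.55],64],[[-220,-64,-63],[-0.1,0.34,0.65],64],[[-245,-83,-69],[-0.11,0.38,0.73],64],[[-263,-97,-74],[-0.12,0.41,0.79],64],[[-263,-97,-74],[-0.12,0.41,0.79],64]]}}

```text
time_s: 20.55
tool_pos: [0.4797, -0.3433, 0.3415]
tool_rot: [-179.9, -47.5, 59.9]
ft_force: [-0.8, -1.0, -1.1]
grip_width: 0.0674
gripper_force: 14.9
```

Run:
```python
from h import *
s=env.sense(); print(s["time_s"],s["qpos"].round(1),s["tool_pos"],s["tool_rot"],s["grip_width"])
R0=Ro.from_euler("xyz",s["tool_rot"],degrees=True); G=s["tool_pos"]+.062*R0.as_matrix()[:,2]; print("G",G)
a=env.capture("scene");b=env.capture("top")
for c in("scene","top"):
    for d in env.cut_out(c,"fallen_beaker")[:3]+env.cut_out(c,"stack_upper")[:7]: print(c,np.round(d["box"],1),round(d["score"],2),d["pixels"].sum())
cr=lambda i,x,y,w:cv2.resize(i[y:y+w*3//4,x:x+w],(400,300),interpolation=cv2.INTER_CUBIC)
cv2.imwrite("pics/place.png",np.hstack([cr(a,170,180,130),cr(b,390,190,110)])[:,:,::-1])
# expected beaker outline in scene if held at s=75
B=beaker(G[0],G[1],G[2]-.075,Ro.identity()); h=proj("scene",B); print("expected scene box",h.min(0),h.max(0)); h=proj("top",B); print("top",h.min(0),h.max(0))
```

```text
20.55 [-59.2  31.8  77.3  40.4  96.9 -33.7] [ 0.47967572 -0.34334744  0.34154786] [-179.8917075   -47.51717311   59.86816232] 0.06739339585012168
G [ 0.50252726 -0.30374347  0.29967505]
scene [213.2 235.9  25.2  38.4] 0.86 567
scene [195.4 274.2  21.9  32.1] 0.84 579
scene [266.4 289.9  24.9  33.9] 0.82 663
scene [252.4 261.6  22.5  34.3] 0.77 634
scene [220.9 278.8  22.1  22.3] 0.59 541
scene [249.6 317.   24.9  38.6] 0.56 761
top [401.2 222.3  29.1  27. ] 0.8 570
top [386.  259.8  18.3  23. ] 0.72 202
top [434.  199.9  25.   26.9] 0.61 589
expected scene box [196.10432646 210.64576552] [225.64218104 251.22906526]
top [442.25027904 210.37970873] [476.85049898 243.35121734]
```

View pics/place.png

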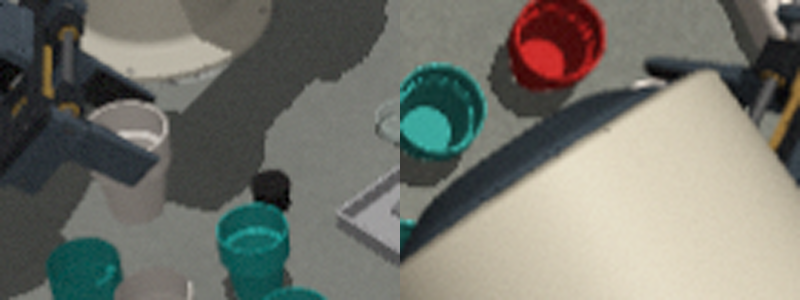

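The beaker hangs upright over the stack: rim at crop (92–169, 98–135), foot at (140,215). The stack rim is below at crop (155,285), and the outline agrees with expectation to about 1 px. Now a numeric comparison of the held beaker and the stack in the same camera.

Run:
```python
from h import *
from scipy.optimize import minimize
s=env.sense(); R0=Ro.from_euler("xyz",s["tool_rot"],degrees=True); G=s["tool_pos"]+.062*R0.as_matrix()[:,2]
I=env.capture("scene"); T0=cv2.imread("pics/top0.png")[:,:,::-1].copy()
def seg(img,c,P):
    h=np.zeros((480,640),np.uint8); cv2.fillConvexPoly(h,cv2.convexHull(proj(c,P).astype(np.float32)).astype(int),1)
    gm=np.full(h.shape,cv2.GC_BGD,np.uint8); gm[cv2.dilate(h,np.ones((21,21)))>0]=cv2.GC_PR_BGD; gm[cv2.dilate(h,np.ones((3,3)))>0]=cv2.GC_PR_FGD; gm[cv2.erode(h,np.ones((9,9)))>0]=cv2.GC_FGD
    cv2.grabCut(img,gm,None,np.zeros((1,65)),np.zeros((1,65)),5,cv2.GC_INIT_WITH_MASK); m=((gm==1)|(gm==3)).astype(np.uint8)
    n,l,st,_=cv2.connectedComponentsWithStats(m); return (l==1+st[1:,4].argmax()).astype(np.uint8)
st=lambda p:np.vstack([beaker(p[0],p[1],0,Ro.identity()),beaker(p[0],p[1],.032,Ro.identity())])
for c,img in(("scene",I),("top",T0)):
    m=seg(img,c,st((.5025,-.303))); x=np.array([.5025,-.303])
    r=minimize(lambda p:-iou(c,st(p),m),x,method="Nelder-Mead",options=dict(initial_simplex=[x-.006,x+[.008,0],x+[0,.008]])); print("stack",c,r.x.round(4),r.fun)
g=cv2.cvtColor(I,cv2.COLOR_RGB2GRAY)
H=np.zeros((480,640),np.uint8); B=beaker(*G[:2],G[2]-.075,Ro.identity()); cv2.fillConvexPoly(H,cv2.convexHull(proj("scene",B).astype(np.float32)).round().astype(int),1)
for y in range(232,256,3): 
    xs=np.nonzero(H[y])[0]; print(y,(xs.min(),xs.max()) if len(xs) else None,g[y,196:230].tolist())
```

```text
stack scene [ 0.5043 -0.304 ] -0.8642201834862385
stack top [ 0.4965 -0.2959] -0.7613882863340564
232 (np.int64(199), np.int64(226)) [55, 48, 47, 45, 45, 45, 50, 50, 51, 50, 52, 50, 46, 51, 49, 47, 50, 53, 46, 56, 52, 51, 52, 45, 45, 71, 105, 111, 108, 110, 81, 63, 67, 68]
235 (np.int64(201), np.int64(226)) [66, 70, 66, 71, 92, 93, 84, 68, 56, 51, 51, 49, 50, 48, 47, 44, 48, 49, 52, 53, 48, 45, 62, 99, 117, 117, 122, 111, 91, 70, 65, 66, 66, 65]
238 (np.int64(202), np.int64(225)) [69, 67, 66, 65, 85, 96, 106, 111, 111, 116, 115, 108, 101, 84, 67, 56, 49, 47, 44, 57, 87, 109, 111, 112, 111, 105, 104, 97, 82, 70, 67, 68, 64, 64]
241 (np.int64(204), np.int64(225)) [69, 63, 83, 110, 121, 123, 122, 122, 109, 110, 110, 110, 112, 115, 115, 113, 112, 113, 115, 112, 112, 111, 110, 108, 106, 105, 99, 100, 83, 67, 66, 65, 65, 68]
244 (np.int64(205), np.int64(224)) [64, 101, 124, 125, 125, 122, 123, 122, 125, 117, 108, 110, 112, 112, 113, 111, 114, 114, 116, 113, 113, 110, 112, 109, 110, 106, 98, 102, 100, 78, 66, 67, 65, 63]
247 (np.int64(207), np.int64(223)) [122, 125, 125, 125, 123, 120, 125, 124, 123, 126, 119, 109, 111, 111, 113, 116, 116, 115, 115, 114, 112, 112, 111, 109, 111, 104, 102, 106, 120, 126, 124, 127, 126, 125]
250 (np.int64(210), np.int64(219)) [123, 124, 122, 125, 126, 122, 121, 124, 124, 123, 121, 120, 118, 112, 114, 112, 112, 113, 114, 113, 112, 109, 112, 113, 111, 116, 122, 124, 125, 125, 125, 124, 126, 125]
253 None [120, 121, 121, 123, 125, 124, 123, 126, 124, 122, 125, 124, 123, 125, 122, 123, 125, 125, 125, 123, 128, 124, 123, 121, 123, 125, 122, 124, 124, 122, 125, 125, 124, 122]
```

The held beaker matches expectation to within 1 px. I'll lower it in stages and watch the force.

>>> {"fn": "send_rows", "kwargs": {"deltas": [[[-15,0,13.5],[0,0,0],64],[[-37,0,34],[0,0,0],64],[[-55,0,50.5],[0,0,0],64],[[-70,0,64],[0,0,0],64],[[-78,0,71.5],[0,0,0],64],[[-85,0,78],[0,0,0],64],[[-92,0,84],[0,0,0],64],[[-99,0,91],[0,0,0],64],[[-103,0,94.5],[0,0,0],64],[[-103,0,94.5],[0,0,0],64]]}}

```text
time_s: 22.15
tool_pos: [0.4801, -0.342, 0.2018]
tool_rot: [-179.8, -47.5, 59.9]
ft_force: [-1.1, -0.4, -1.0]
grip_width: 0.0671
gripper_force: 14.9
```

Run:
```python
from h import *
s=env.sense(); print(s["time_s"],s["ft_force"],s["ft_torque"])
R0=Ro.from_euler("xyz",s["tool_rot"],degrees=True); G=s["tool_pos"]+.062*R0.as_matrix()[:,2]; print("G",G, "left",G[2]-.074-.064)
print("down 10mm",R0.inv().apply([0,0,-10]),"x+1",R0.inv().apply([1,0,0]),"y+1",R0.inv().apply([0,1,0]))
g=cv2.cvtColor(env.capture("scene"),cv2.COLOR_RGB2GRAY)
```

```text
22.15 [-1.14593144 -0.42675648 -0.98445203] [-0.52898924  0.35586026  0.04312016]
G [ 0.50280522 -0.30241208  0.15990209] left 0.02190209274895903
down 10mm [-7.36819073  0.01922615  6.76087241] x+1 [0.33877818 0.86644481 0.36674614] y+1 [ 0.58508717 -0.49926916  0.6390644 ]
```

No contact so far. About 22 mm to go, so I'll use fine steps.

>>> {"fn": "send_rows", "kwargs": {"deltas": [[[-2.2,0,2],[0,0,0],64],[[-4.4,0,4],[0,0,0],64],[[-6.6,0,6.1],[0,0,0],64],[[-8.8,0,8.1],[0,0,0],64],[[-8.8,0,8.1],[0,0,0],64]]}}

```text
time_s: 22.82
tool_pos: [0.48, -0.342, 0.1898]
tool_rot: [-179.8, -47.5, 59.9]
ft_force: [0.3, 0.5, 0.2]
grip_width: 0.0675
gripper_force: 14.9
```

>>> {"fn": "send_rows", "kwargs": {"deltas": [[[-1.5,0,1.35],[0,0,0],64],[[-2.9,0,2.7],[0,0,0],64],[[-2.9,0,2.7],[0,0,0],64]]}}

```text
time_s: 23.2
tool_pos: [0.4804, -0.3422, 0.1867]
tool_rot: [-180.0, -47.5, 60.0]
ft_force: [1.2, -0.6, 5.9]
grip_width: 0.0668
gripper_force: 15.0
```

Run:
```python
from h import *
s=env.sense(); print(s["ft_force"],s["ft_torque"])
I=env.capture("scene"); g=cv2.cvtColor(I,cv2.COLOR_RGB2GRAY)
for z in(.064,.070):
    a=np.linspace(0,2*np.pi,60); P=np.c_[.503+.03425*np.cos(a),-.303+.03425*np.sin(a),0*a+z+.085]
    h=proj("scene",P); print(z,"rim box",h.min(0).round(1),h.max(0).round(1))
L=proj("scene",[[.503,-.303,.064+.085],[.503,-.303,.117]]);print(L)
print("cols 200..245 rows 255..305 step")
for y in range(254,312,1): print(y,g[y,204:242:2].tolist())
```

```text
[ 1.22524464 -0.55277989  5.92311939] [ 0.02592784 -0.26824346 -0.00776153]
0.064 rim box [205.4 257.6] [231.6 275.9]
0.07 rim box [205.1 256. ] [231.4 274.2]
[[218.55676729 266.57350792]
 [219.98889107 275.11150781]]
cols 200..245 rows 255..305 step
254 [44, 21, 19, 25, 22, 23, 28, 21, 33, 54, 67, 68, 65, 63, 68, 65, 66, 66, 109]
255 [42, 16, 17, 17, 22, 12, 21, 17, 19, 28, 49, 63, 62, 63, 64, 64, 63, 67, 96]
256 [7, 17, 20, 24, 24, 21, 20, 21, 10, 19, 31, 53, 66, 67, 65, 60, 65, 68, 89]
257 [34, 27, 6, 24, 25, 19, 39, 88, 86, 66, 37, 29, 64, 63, 67, 64, 66, 64, 82]
258 [36, 35, 28, 17, 26, 114, 135, 127, 118, 121, 137, 82, 62, 63, 58, 68, 69, 67, 83]
259 [38, 31, 52, 32, 129, 139, 152, 131, 124, 135, 156, 144, 94, 62, 68, 68, 65, 68, 89]
260 [37, 32, 66, 136, 148, 129, 128, 127, 128, 126, 124, 151, 140, 66, 61, 60, 67, 63, 103]
261 [40, 31, 91, 159, 120, 125, 124, 125, 125, 127, 128, 121, 152, 93, 61, 64, 65, 93, 115]
262 [67, 38, 132, 127, 121, 123, 128, 130, 128, 128, 126, 125, 124, 131, 70, 64, 59, 114, 118]
263 [81, 31, 136, 111, 118, 121, 127, 128, 127, 130, 125, 122, 119, 166
[... 3762 characters left out ...]
 [65, 67, 105, 128, 68, 66, 85, 108, 112, 113, 114, 112, 108, 104, 92, 64, 96, 82, 32]
305 [65, 69, 107, 129, 71, 68, 78, 110, 112, 114, 114, 113, 109, 105, 86, 66, 104, 47, 47]
306 [65, 69, 103, 126, 63, 64, 68, 110, 113, 113, 115, 113, 109, 105, 77, 68, 100, 46, 44]
307 [67, 68, 101, 124, 64, 68, 63, 105, 113, 111, 111, 114, 108, 98, 71, 95, 95, 40, 46]
308 [67, 66, 81, 87, 63, 65, 63, 85, 111, 114, 113, 111, 109, 81, 64, 110, 71, 31, 44]
309 [66, 68, 68, 67, 62, 64, 67, 71, 87, 109, 115, 105, 91, 71, 95, 117, 56, 34, 36]
310 [66, 64, 66, 68, 64, 63, 62, 69, 71, 84, 88, 80, 99, 109, 117, 125, 57, 34, 40]
311 [64, 65, 66, 65, 67, 65, 70, 69, 62, 92, 109, 109, 116, 123, 120, 123, 68, 33, 56]
```

The rim row measures 257.3 against 257.6 expected when seated, so it is at or near seated. I'll press about 1.5 mm more to confirm.

>>> {"fn": "send_rows", "kwargs": {"deltas": [[[-0.6,0,0.5],[0,0,0],64],[[-1.1,0,1.0],[0,0,0],64],[[-1.1,0,1.0],[0,0,0],64]]}}

```text
time_s: 23.62
tool_pos: [0.4803, -0.3419, 0.1861]
tool_rot: [-180.0, -47.6, 60.0]
ft_force: [-3.8, -0.6, 19.2]
grip_width: 0.0669
gripper_force: 15.0
```

Stiff contact (19 N), so it is seated. I'll ease off, open slowly and back out along the tool axis.

>>> {"fn": "send_rows", "kwargs": {"deltas": [[[0.9,0,-0.8],[0,0,0],64],[[0.9,0,-0.8],[0,0,0],68],[[0.9,0,-0.8],[0,0,0],72],[[0.9,0,-0.8],[0,0,0],80],[[0.9,0,-0.8],[0,0,0],90],[[0.9,0,-0.8],[0,0,0],91],[[0,0,-20],[0,0,0],91],[[0,0,-50],[0,0,0],91],[[0,0,-100],[0,0,0],91],[[0,0,-130],[0,0,0],91]]}}

```text
time_s: 24.88
tool_pos: [0.4311, -0.4274, 0.2749]
tool_rot: [180.0, -47.3, 60.0]
ft_force: [0.3, 0.7, 0.4]
grip_width: 0.0911
gripper_force: 0.0
```

>>> {"fn": "send_rows", "kwargs": {"deltas": [[[40,0,-30],[0,0,0],91],[[80,0,-60],[0,0,0],91],[[100,0,-120],[0,0,0],91],[[100,0,-170],[0,0,0],91],[[100,0,-170],[0,0,0],91]]}}

```text
time_s: 25.5
tool_pos: [0.4021, -0.4776, 0.4641]
tool_rot: [179.8, -47.2, 60.0]
ft_force: [0.4, -0.2, -0.3]
grip_width: 0.0913
gripper_force: 0.0
```

Run:
```python
from h import *
s=env.sense(); print(s["time_s"],s["tool_pos"],s["ft_force"],s["grip_width"])
g=cv2.cvtColor(env.capture("scene"),cv2.COLOR_RGB2GRAY)
def rim(z,x=.503,y=-.303): 
    a=np.linspace(0,2*np.pi,60); return proj("scene",np.c_[x+.03425*np.cos(a),y+.03425*np.sin(a),0*a+z])
for z in(.149,.155): h=rim(z); print("exp",h.min(0).round(1),h.max(0).round(1))
print("col218-222",g[252:280,217:224].mean(1).round().tolist())
for y in(264,266,268,272,276,280,284,288,292,296,300): print(y,g[y,200:238].tolist())
for c in("scene","top"):
    env.capture(c)
    for t in("stack_upper","spatula"):
        for d in env.recognise(c,t): print(c,t,np.round(d["box"],1),round(d["score"],2))
```

```text
25.5 [ 0.40206178 -0.47756081  0.464143  ] [ 0.43487946 -0.15593108 -0.25353183] 0.09132304555393986
exp [205.4 257.6] [231.6 275.9]
exp [205.1 256. ] [231.4 274.2]
col218-222 [122.0, 123.0, 122.0, 121.0, 123.0, 140.0, 146.0, 129.0, 127.0, 129.0, 129.0, 128.0, 129.0, 128.0, 175.0, 198.0, 171.0, 140.0, 143.0, 142.0, 143.0, 146.0, 158.0, 151.0, 130.0, 129.0, 127.0, 128.0]
264 [103, 100, 96, 81, 71, 64, 123, 144, 125, 111, 116, 121, 120, 124, 124, 127, 130, 128, 128, 128, 129, 130, 129, 128, 126, 125, 125, 121, 117, 113, 171, 146, 121, 121, 118, 122, 121, 121]
266 [92, 96, 97, 94, 106, 133, 140, 120, 106, 113, 116, 121, 120, 124, 122, 125, 141, 172, 179, 174, 177, 173, 173, 175, 174, 161, 133, 121, 121, 116, 162, 133, 119, 122, 120, 122, 120, 122]
268 [78, 76, 73, 73, 71, 141, 151, 119, 103, 111, 117, 117, 160, 175, 192, 197, 183, 175, 182, 174, 167, 164, 165, 172, 175, 178, 192, 189, 175, 161, 157, 122, 113, 117, 119, 120, 118, 120]
272 [81, 84, 71, 65, 59, 62, 101, 146, 160, 181, 185, 154, 127, 133, 134, 135, 142, 142, 143, 145, 142, 144, 144, 143, 140, 152, 162, 153, 130, 110, 107, 1
[... 1171 characters left out ...]
26, 126, 128, 126, 126, 122, 124, 123, 126, 128, 127, 123, 112, 84, 74, 100, 110, 117, 116, 120, 120, 120, 123, 119, 117, 120, 115, 111, 108, 110, 104, 102, 92, 75, 65, 68, 114, 122]
scene stack_upper [250.6 316.5  22.8  39.3] 0.96
scene stack_upper [265.3 290.6  25.4  35.6] 0.75
scene stack_upper [197.2 274.8  21.8  33.9] 0.71
scene stack_upper [253.8 261.9  21.1  32.9] 0.66
scene spatula [321.9 258.1  41.9  26.8] 0.81
top stack_upper [433.2 199.4  23.6  26.2] 0.76
top stack_upper [392.  262.4  25.2  28.5] 0.72
top stack_upper [443.4 284.5  21.8  24.6] 0.7
top stack_upper [400.8 222.1  24.1  24.1] 0.68
top stack_upper [256.  169.4  21.   27.1] 0.51
top spatula [315.5 240.4  16.2  59.5] 0.56
```

The stack's rim and seam rows are 17 px apart, as expected for full seating (17.1). Its edges match an upright stack, and the spatula lies in the tray (60 px long in the top view). Handing in.

```bash
python3 -c "
from cell import env
print(env.finish_job())"
```

```text
the job is handed in; nothing more can be done
None
```

I handed the job in at about 26 s: the spatula lies flat in the steel tray and the fallen beaker is nested upright on the stack. From the camera rows (good to about 2 mm) and firm contact when I pressed, the beaker is fully seated, and the stack still stands where it was.

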